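# Roll the worn guide roller out of its spring clips

### The job

The orange guide roller on the clip rack is worn. Roll it sideways out of its spring clips onto the rack's ledge, towards the robot, not straight up because the clips hook over it; then lay it flat in the blue tray and let go. Leave the black roller in its clips.

Things in the scene. Friction and masses are not known exactly. Their poses are not given: they have to be found in the camera images.
- orange_roller_center (a point): Centre of the orange rubber roller, 32 mm across, 96 mm long plus 7 mm steel stubs, 0.25-0.5 kg; y = its axis, parallel to rack y; x, z turn as it rolls. Starts in either clip station, 46 mm above the table. Push its middle from behind with an upright finger face: 40 mm out it is past the jaw; kerbs stop it 60 mm out on the ledge, where it can be gripped from above across the middle.
- black_roller_center (a point): Centre of the black roller, same size, in the other station; it stays. Every station has clips 30-42 mm either side of its middle: a fixed steel hook behind and over the roller (67 mm high, back at rack x = +23, roof to x = -6 mm) and a spring jaw in front (lip 42 mm high at x = -18 mm) that folds down into the deck at about 5 N.
- rack: Grey-aluminium rack, fixed. Origin on the table below the line of the seated axes, midway between stations (y = -62.5, +62.5 mm); z up; the way out and the ledge are at -x (robot side). Flat deck 30 mm high, x -86 to +40, y -125 to +125 mm; the middle 56 mm of each station is free of clips in front, behind and above. Ledge: deck in front of the jaws; black kerbs 10 mm high only at its outer ends.
- tray: Blue open tray, fixed, 140 mm (x) by 160 mm (y), walls 25 mm high and 4 mm thick, floor 4 mm above the table. Origin: centre of its underside; z up. The roller fits lying along y with 56 mm to spare.
Things that resemble listed ones, but are neither listed nor needed, are in the scene too. Of the things shaped like the part that bears orange_roller_center, the orange one is meant. Of the things that look like the tray, take the one that is farthest to the robot's left at the start.

How it is judged:
By the outcome, as a careful person would: the job done as asked, in the order asked, and still so for the second after the job is handed in, with the robot touching nothing.
It also fails if it takes over 42 s, if anything falls off the work surface, if the arm or the gripper's body presses on something with over 40 N, if the wrist force passes 120 N, or if a joint passes its speed limit or range.

### The arm

A 6-joint arm with a two-finger parallel gripper is mounted at the origin on the work surface. World frame = base frame: x ahead of the robot, y to its left, z up, the work surface at z = 0. Lengths are in mm, angles in rad, forces in N, time in s.
With the tool pointing down it reaches from about 325 to 900 mm from the base axis. Payload 6.1 kg.
Tool frame: the origin (TCP) lies at the very end of the fingers, on their centre line; the grasp point (between the pads) lies env.tcp_to_grasp behind it (env.tcp_to_grasp is the distance from the TCP to the grasp point, in mm); z points along the fingers, y is the direction in which the jaws open and shut (so a half turn about z gives the same grasp; the last joint's range is limited). The gripper opens to 85 mm and grips with 20 to 120 N. Pads are 22 mm wide; open, the fingers measure 114 mm over their backs; the gripper's body (76 mm by 85 mm) begins 54 mm behind the grasp point. The pads swing forward as they close: fully open they stand 13 mm farther back than shut.
Start: joints at [-1.406, 0.22, 1.526, -0, 1.395, -0.126], TCP at [179.192, -598.753, 191.8] pointing down, gripper open.
Joint ranges: [-2.98, 2.98], [-0.91, 2.08], [0.09, 2.57], [-1.24, 4.39], [0.2, 2.65], [-2.68, 2.68]. Speed limits (rad/s): [2.57, 2.57, 3.01, 3.14, 3.14, 3.14].

### API

Orientations are given as a rotation vector (axis times angle).
In Python, from rig import env gives the robot as it stands.
- The arm moves only by the tool apply_moves, never from a script. Its arguments are lists of equal length, an entry for each row: "jaw": the closure, from 0 (fully open) to 1 (shut); "delta_pos": the shift along the world's x, y, z in cm, a list of three; "rot": the turn, a rotation vector about the world's x, y, z in rad, a list of three. A call has 1 to 5 rows; each row is the pose to reach, as a shift and turn from the pose measured when the call began; what a row does not reach only later rows make up. A row lasts 1/8 s, in which the tool goes at most 62.5 mm and 10.7 degrees, less where a joint would pass 70% of its speed; a pose out of reach is approached as far as the arm can. A call with a gripper value outside its range is refused whole. The fingers move at their own pace and stop on an object; "grip_force" is the grip in N (left out, the last holds). Time passes only in rows, so rows that repeat a pose let the fingers close. It gives the time, the measured TCP pose, the force and the opening at its end, in the units of the state.
- env.get_obs(): the state, without advancing time (a new reading comes with each control period).
- env.get_image(name): name is "side" or "top" or "wrist"; returns a dict with "pixels" (480x640x3 uint8, red, green, blue), "z_map" (480x640 float32, mm along the optical axis (not along the pixel's ray), 0 where there is no reading), "intrinsics" (3x3 intrinsics, pixels), "R" (3x3) and "t" (3): a world point X has camera coordinates R X + t. Camera axes: x right, y down, z forward; pixel columns grow to the right and rows downward; lengths in mm; the calibration is good to about 2 mm. The wrist camera is an equidistant fisheye: a pixel r from the principal point sees the ray r / f radians off the axis. A picture is of the moment at which its call begins.
- env.hand_in(): hands the job in, once; it reports no verdict.
Trained networks look in a picture, given as the dict that the camera call returned (one of the last four; its "shot" number tells which), for a name from the list of things; names that differ only in an ending like _2 or _b are one class to them, and where a whole thing is asked for, a point or a joint stands for the part that bears it (a point fixed in the world has none). Each returns a list of dicts, best first, with "score" (0 to 1); they miss things now and then, are a little off and sometimes report something else, mostly with a low value. They report only what shows in the picture. A call takes as long as a camera call. They do not tell look-alikes from the thing itself.
- env.masks_of(picture, target): "region" (480x640 bool, what is visible of it) and "extent" ([left, top, right, bottom] in pixels, round what is visible of it).
- env.mark_of(picture, target): "location" ([row, column] in pixels: a listed point, or the origin of a listed thing).
The state is a dict: "clock": time; "qpos": joint angles; "joint_velocities": joint speeds; "tau": joint torques, N m; "tool_pos": TCP position; "orientation": TCP orientation; "force": force on the tool from outside, world axes, zero at the start; "ft_torque": the same for the moment, N m; "gripper_width": finger opening in mm.
Only numpy, scipy, OpenCV 4.12 (cv2) and the standard library are available. Lean on these libraries where they do the work, as an engineer would, in place of code of your own. Each camera call takes 0.05 s, during which the arm holds its last target.

## Working session

There is one attempt and no reset: what is moved stays moved. The work goes in short steps, Python scripts to look and compute and a tool call to move; the robot and the scene stay as the last step left them, time stands still between calls to the robot, and variables do not carry over. Pictures are saved under pics/ and viewed, and the job is handed in when it is done.

Besides the shell and the picture viewer there is one more tool, called after "Emit:" by a JSON object that holds its "op" and its "data". apply_moves: Moves the arm, as the interface text tells. Its arguments: {"type":"object","properties":{"jaw":{"type":"array"},"delta_pos":{"type":"array"},"rot":{"type":"array"},"grip_force":{"type":"number"}},"required":["jaw","delta_pos","rot"]}

```bash
ls; mkdir -p pics; cat > h.py <<'E'
import numpy as np, cv2
from rig import env
def save(p,name,crop=None,scale=1):
    im=cv2.cvtColor(p["pixels"],cv2.COLOR_RGB2BGR)
    if crop: l,t,r,b=crop; im=im[t:b,l:r]
    if scale!=1: im=cv2.resize(im,None,fx=scale,fy=scale,interpolation=cv2.INTER_CUBIC)
    cv2.imwrite("pics/"+name,im)
def world(p,rc,z=None):
    # pinhole: pixel(row,col) -> world via depth, or on the plane of height z
    r,c=rc; K=np.array(p["intrinsics"]);R=np.array(p["R"]);t=np.array(p["t"]).ravel()
    ray=np.linalg.solve(K,[c,r,1.0])
    if z is None:
        d=float(p["z_map"][int(round(r)),int(round(c))]); return R.T@(ray*d-t)
    o=-R.T@t; v=R.T@ray; return o+v*(z-o[2])/v[2]
def cloud(p,mask):
    K=np.array(p["intrinsics"]);R=np.array(p["R"]);t=np.array(p["t"]).ravel()
    m=mask&(p["z_map"]>0); v,u=np.nonzero(m); d=p["z_map"][m]
    ray=np.linalg.solve(K,np.vstack([u,v,np.ones(len(u))]))
    return (R.T@(ray*d-t[:,None])).T
E
python3 - <<'E'
from h import *
np.set_printoptions(precision=1,suppress=True)
o=env.get_obs(); print(o["clock"],o["tool_pos"],o["orientation"],o["gripper_width"],env.tcp_to_grasp)
for n in ("top","side"):
    p=env.get_image(n); save(p,n+"0.png")
    print(n,p["R"],p["t"],p["intrinsics"])
    for t in ("orange_roller_center","black_roller_center","rack","tray"):
        for m in env.mark_of(p,t): print(t,m["score"],m["location"],world(p,m["location"]))
        
E
```

```text
pics
0.0 [ 179.1 -598.1  190.7] [-3.1 -0.5  0. ] 85.26681977807833 18.700000000000003
top [[-0.  -1.   0. ]
 [-1.   0.  -0.1]
 [ 0.1 -0.  -1. ]] [ 71.1 492.8 984.9] [[623.1   0.  313. ]
 [  0.  623.1 243.5]
 [  0.    0.    1. ]]
orange_roller_center 0.97 [183.0, 378.4] [584.1 -47.6  63.3]
orange_roller_center 0.83 [304.2, 408.0] [392.3 -91.1  32.8]
orange_roller_center 0.65 [225.9, 480.2] [ 515.9 -214.8   29.8]
orange_roller_center 0.49 [255.4, 172.2] [483.1 290.9   5.3]
black_roller_center 0.8 [171.3, 306.4] [606.8  65.9  59. ]
rack 0.84 [180.3, 344.8] [597.1   3.2  29.1]
tray 0.9 [252.7, 174.6] [487.6 287.2   4.1]
tray 0.78 [339.2, 294.1] [340.7  92.9   4.9]
side [[ 1.  -0.2  0. ]
 [-0.1 -0.7 -0.7]
 [ 0.2  0.7 -0.7]] [-441.2  163.7  718.2] [[534.6   0.  321.9]
 [  0.  534.6 237.9]
 [  0.    0.    1. ]]
orange_roller_center 0.91 [359.3, 297.9] [ 397.4 -100.7   27.2]
orange_roller_center 0.8 [435.2, 417.7] [ 514.2 -231.5   29.3]
orange_roller_center 0.65 [300.3, 423.3] [577.3 -65.3  60.4]
orange_roller_center 0.49 [289.9, 416.0] [574.5 -44.6  58.9]
black_roller_center 0.56 [236.4, 418.4] [613.9  55.8  59.9]
rack 0.88 [286.0, 414.9] [576.3 -35.8  56.8]
tray 0.88 [268.7, 242.1] [344.4  95.4   4.1]
tray 0.75 [183.9, 308.4] [488.5 286.1   3.5]
```

View pics/top0.png

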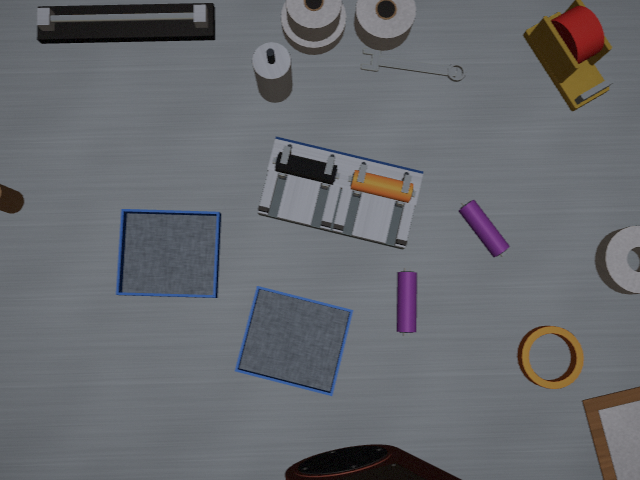

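View pics/side0.png

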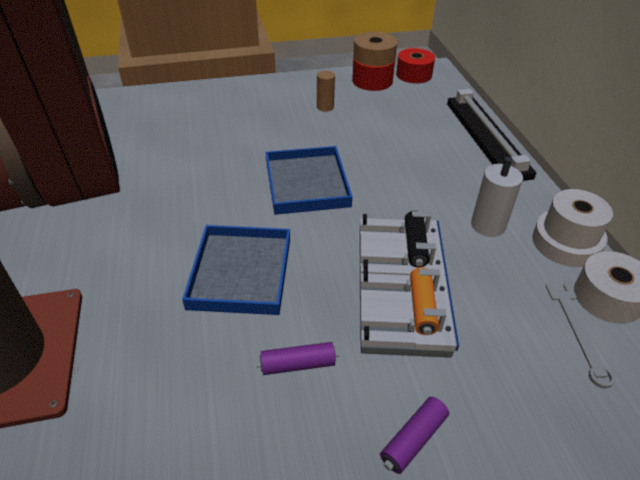

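The top view shows the orange roller at pixel (382,185), in the right-hand station, and the black one at (306,168). There are two purple look-alike rollers at (484,228) and (407,302), and two blue trays at (170,253) and (295,340). The orange one is the part that is meant. The robot's left is +y, which is image left, so the tray meant is the one at (170,253). Next I measure the poses and confirm with a crop.

```bash
python3 - <<'E'
from h import *
np.set_printoptions(precision=1,suppress=True)
p=env.get_image("top"); save(p,"crop1.png",(100,120,440,310),2.3)
rc=lambda: None
out={}
for t in ("orange_roller_center","black_roller_center","rack","tray"):
    for m in env.masks_of(p,t):
        C=cloud(p,m["region"]); px=m["extent"]
        rect=cv2.minAreaRect(np.argwhere(m["region"])[:,::-1].astype(np.float32))
        zs=np.percentile(C[:,2],[2,50,98])
        r2=cv2.minAreaRect(C[:,:2].astype(np.float32))
        print(t,round(m["score"],2),px,"n",len(C),"z",zs,"rect xy",r2, "med",np.median(C,0))
# colour-based orange
hsv=cv2.cvtColor(p["pixels"],cv2.COLOR_RGB2HSV)
o=(hsv[...,0]>8)&(hsv[...,0]<22)&(hsv[...,1]>150)&(hsv[...,2]>80)
o[:130]=0;o[260:]=0;o[:,:330]=0;o[:,440:]=0
C=cloud(p,o); q=C[:,:2]-C[:,:2].mean(0); w,V=np.linalg.eigh(q.T@q); a=V[:,1]; a*=np.sign(a[1]); 
print("orange",C.mean(0),"yaw",np.arctan2(-a[0],a[1]),"ext",np.ptp(q@a), "top z",np.percentile(C[:,2],[5,50,95]),(q@a).min(),(q@a).max())
n=np.array([a[1],-a[0]]); s=q@n; print("across",s.min(),s.max())
hi=C[C[:,2]>np.percentile(C[:,2],80)]; print("crest",hi.mean(0))
E
```

```text
orange_roller_center 0.88 [346.3, 169.4, 418.2, 201.4] n 1144 z [30.9 59.1 65.1] rect xy ((585.4683837890625, -53.17756652832031), (107.72103118896484, 38.22148895263672), 74.77452087402344) med [579.3 -51.7  59.1]
orange_roller_center 0.82 [457.1, 200.9, 506.6, 260.2] n 1218 z [ 6.2 29.3 34.8] rect xy ((514.07275390625, -226.53012084960938), (111.90750885009766, 39.835784912109375), 34.85640335083008) med [ 511.3 -220.6   29.3]
orange_roller_center 0.77 [397.9, 269.5, 419.7, 338.1] n 1312 z [-0.6 29.1 34.9] rect xy ((395.8464660644531, -92.29264068603516), (36.94749450683594, 110.44761657714844), 86.40222930908203) med [396.  -88.1  29.1]
black_roller_center 0.96 [272.8, 154.3, 337.7, 182.5] n 1096 z [44.7 58.9 64.6] rect xy ((617.115966796875, 66.79119873046875), (109.83395385742188, 37.45610046386719), 74.53163146972656) med [611.8  68.1  58.9]
rack 0.69 [262.0, 137.1, 421.6, 249.5] n 9761 z [14.6 29.8 67.1] rect xy ((583.6516723632812, 13.255180358886719), (253.83639526367188, 140.4508056640625), 74.7723388671875) med [565.7  13.1  29.8]
tray 0.92 [236.5, 285.0, 354.5, 394.1] n 8971 z [ 1.   5.6 27. ] rect xy ((339.9151306152344, 94.10698699951172), (166.41055297851562, 147.6057891845703), 74.37540435791016) med [338.7  94.2   5.6]
tray 0.72 [117.8, 205.5, 223.0, 301.1] n 8701 z [ 1.2  5.5 26.5] rect xy ((488.4429931640625, 297.9183654785156), (167.900634765625, 147.0702667236328), 87.0936508178711) med [486.9 297.4   5.5]
orange [579.3 -52.8  58.5] yaw -0.2648810835060634 ext 95.66152792308375 top z [50.9 59.5 63.4] -47.7177876854683 47.94374023761546
across -12.772401835234115 18.500869114027736
crest [582.1 -52.1  62.8]
```

View pics/crop1.png

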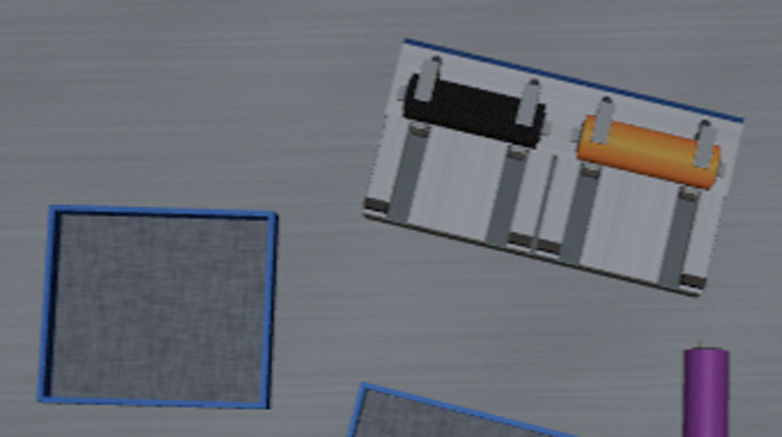

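The crop confirms it: the orange roller is clipped in the right-hand station, with its hooks at crop pixels (605,120) and (705,145), and the tray meant is the left one. Next I fit the roller as a cylinder and refine the tray.

```bash
cat >> h.py <<'E'
def orange_mask(p,box):
    hsv=cv2.cvtColor(p["pixels"],cv2.COLOR_RGB2HSV)
    o=(hsv[...,0]>8)&(hsv[...,0]<22)&(hsv[...,1]>150)&(hsv[...,2]>60)
    m=np.zeros_like(o); l,t,r,b=[int(v) for v in box]; m[t:b,l:r]=o[t:b,l:r]; return m
def cyl(C,yaw=None,R=16):
    from scipy.optimize import least_squares
    def f(v):
        y=v[3] if yaw is None else yaw
        n=np.array([np.cos(y),np.sin(y)])
        s=(C[:,:2]-C[:,:2].mean(0))@n-v[0]
        return np.hypot(s,C[:,2]-v[1])-R
    r=least_squares(f,[0,C[:,2].max()-R,0,-0.265 if yaw is None else yaw],loss="soft_l1")
    y=r.x[3] if yaw is None else yaw
    n=np.array([np.cos(y),np.sin(y)]);a=np.array([-n[1],n[0]])
    q=(C[:,:2]-C[:,:2].mean(0))@a
    mid=(np.percentile(q,.5)+np.percentile(q,99.5))/2
    c=C[:,:2].mean(0)+n*r.x[0]+a*mid
    return np.r_[c,r.x[1]],y,np.ptp(np.percentile(q,[.5,99.5])),np.abs(r.fun).mean()
E
python3 - <<'E'
from h import *
np.set_printoptions(precision=1,suppress=True)
for n,box in (("top",(340,160,425,210)),("side",(405,260,445,340))):
    p=env.get_image(n); C=cloud(p,orange_mask(p,box)); C=C[C[:,2]>40]
    print(n,len(C),cyl(C),cyl(C,-0.265))
    if n=="top": pt=p
# tray walls
for m in env.masks_of(pt,"tray"):
    C=cloud(pt,m["region"]); W=C[(C[:,2]>20)&(C[:,2]<30)]
    print("tray rim",cv2.minAreaRect(W[:,:2].astype(np.float32)),len(W))
m=env.masks_of(pt,"rack")[0]; C=cloud(pt,m["region"]); W=C[abs(C[:,2]-30)<3]
print("deck",cv2.minAreaRect(W[:,:2].astype(np.float32)))
E
```

```text
top 970 (array([582.9, -53.7,  46.1]), np.float64(-0.2610742195875879), np.float64(94.1726829959267), np.float64(1.1543857611162451)) (array([582.9, -53.7,  46.1]), -0.265, np.float64(94.22820944520461), np.float64(1.1562817401948726))
side 1042 (array([583.4, -54.1,  45. ]), np.float64(-0.26136268196004414), np.float64(95.2852311092966), np.float64(0.8398231972635968)) (array([583.4, -54.1,  45.1]), -0.265, np.float64(95.27179443110685), np.float64(0.8417505173830481))
tray rim ((340.2297668457031, 93.80418395996094), (160.2370147705078, 140.26234436035156), 74.30453491210938) 987
tray rim ((486.4228820800781, 295.1842041015625), (161.64874267578125, 140.4300994873047), 86.84428405761719) 1037
deck ((578.832763671875, 12.60430908203125), (250.0939178466797, 131.13946533203125), 74.82556915283203)
```

```bash
cat >> h.py <<'E'
from scipy.spatial.transform import Rotation as Ro
def plan(xyz,yang):
    """delta (cm) and rotvec to TCP xyz with tool z down, tool y at world angle yang"""
    o=env.get_obs(); R=Ro.from_rotvec(o["orientation"])
    y=np.array([np.cos(yang),np.sin(yang),0]);z=np.array([0,0,-1.]);x=np.cross(y,z)
    T=Ro.from_matrix(np.column_stack([x,y,z]))
    print("t",o["clock"],"tcp",np.round(o["tool_pos"],1),"w",round(o["gripper_width"],1),"F",np.round(o["force"],1),"q",np.round(o["qpos"],2))
    print("delta cm",np.round((np.array(xyz)-o["tool_pos"])/10,2),"rot",np.round((T*R.inv()).as_rotvec(),3))
E
python3 -c "
from h import *
plan((574.3,-51.7,190),-0.263)"
```

```text
t 0.95 tcp [ 179.2 -598.7  191.8] w 85.4 F [ 0.4  0.9 -0.5] q [-1.41  0.22  1.53 -0.    1.39 -0.13]
delta cm [39.51 54.7  -0.18] rot [-0.    -0.     1.017]
```

Emit:
{"op": "apply_moves", "data": {"jaw": [0.3, 0.3, 0.3, 0.3, 0.3], "delta_pos": [[3.5, 5, 0], [7, 10, 0], [10.5, 15, 0], [14, 20, 0], [18, 25, 0]], "rot": [[0, 0, 0.1], [0, 0, 0.2], [0, 0, 0.3], [0, 0, 0.4], [0, 0, 0.5]], "grip_force": 40}}

```text
clock: 1.58
tool_pos: [359.0, -348.4, 192.1]
orientation: [2.897, 1.214, 0.0]
force: [0.8, -0.5, 0.7]
gripper_width: 60.0
```

```bash
python3 -c "
from h import *
plan((574.3,-51.7,190),-0.263)"
```

```text
t 1.575 tcp [ 359.  -348.4  192.1] w 60.0 F [ 0.8 -0.5  0.7] q [-0.93 -0.08  1.85  0.    1.38 -0.15]
delta cm [21.53 29.67 -0.21] rot [0.001 0.001 0.514]
```

Emit:
{"op": "apply_moves", "data": {"jaw": [0.3, 0.3, 0.3, 0.3, 0.3], "delta_pos": [[4, 5.5, 0], [8, 11, 0], [12.5, 17, 0], [17, 23, 0], [21.9, 29.6, 0]], "rot": [[0, 0, 0.1], [0, 0, 0.2], [0, 0, 0.3], [0, 0, 0.4], [0, 0, 0.514]]}}

```text
clock: 2.2
tool_pos: [544.9, -96.7, 192.5]
orientation: [2.489, 1.914, 0.002]
force: [0.7, -0.7, 1.2]
gripper_width: 59.6
```

```bash
python3 -c "
from h import *
plan((578.2,-52.7,90),-0.263)"
```

```text
t 2.2 tcp [544.9 -96.7 192.5] w 59.6 F [ 0.7 -0.7  1.2] q [-0.32  0.05  1.72 -0.    1.38 -0.06]
delta cm [  3.33   4.4  -10.25] rot [ 0.001  0.002 -0.003]
```

Emit:
{"op": "apply_moves", "data": {"jaw": [0.3, 0.3, 0.3, 0.3, 0.3], "delta_pos": [[3.3, 4.4, 0], [3.3, 4.4, -4], [3.3, 4.4, -8], [3.3, 4.4, -10.2], [3.3, 4.4, -10.2]], "rot": [[0, 0, 0], [0, 0, 0], [0, 0, 0], [0, 0, 0], [0, 0, 0]]}}

```text
clock: 2.82
tool_pos: [576.1, -52.2, 88.3]
orientation: [-2.489, -1.914, 0.003]
force: [-0.2, -0.6, 1.1]
gripper_width: 60.1
```

```bash
python3 - <<'E'
from h import *
plan((578.2,-52.7,35),-0.263)
p=env.get_image("side"); save(p,"s1.png",(330,180,490,370),3)
p=env.get_image("wrist"); save(p,"w1.png")
E
```

```text
t 2.825 tcp [576.1 -52.2  88.3] w 60.1 F [-0.2 -0.6  1.1] q [-0.23  0.21  1.74 -0.    1.19  0.03]
delta cm [ 0.21 -0.05 -5.33] rot [-0.    -0.003 -0.004]
```

View pics/s1.png

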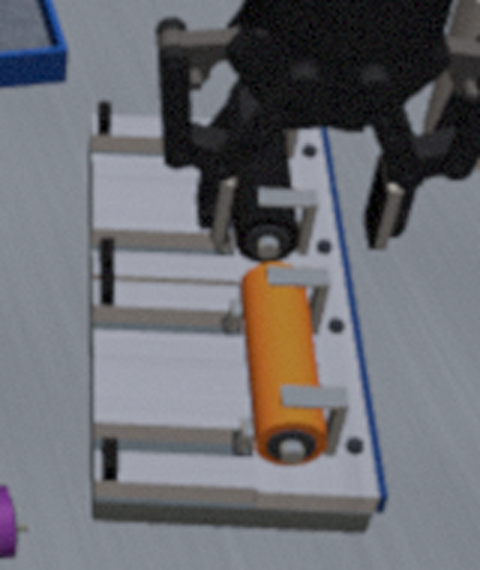

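View pics/w1.png

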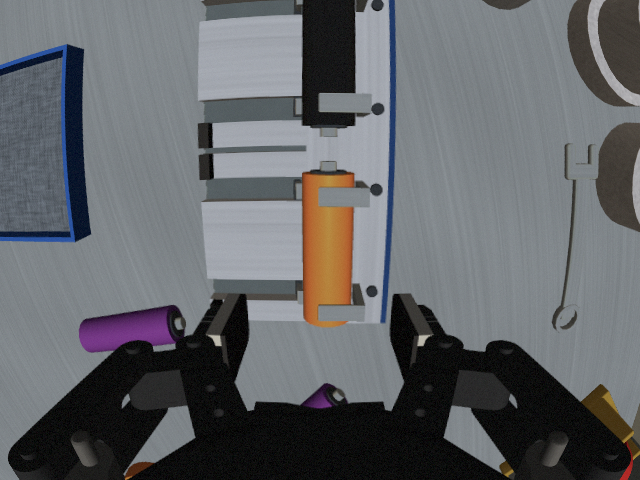

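The side crop shows the open gripper above the rack, with the rear fingertip at crop (385,240). Both rollers are still in their clips. I'll check the true fingertip height from depth.

```bash
python3 - <<'E'
from h import *
np.set_printoptions(precision=1,suppress=True)
p=env.get_image("side")
m=np.zeros((480,640),bool); m[180:268,370:500]=1
C=cloud(p,m); n=np.array([np.cos(-.263),np.sin(-.263)]); a=np.array([-n[1],n[0]])
o=env.get_obs(); q=(C[:,:2]-o["tool_pos"][:2]); C=np.c_[q@n,q@a,C[:,2]]
g=(C[:,2]>75)&(C[:,2]<130)&(abs(C[:,1])<40)&(abs(C[:,0])<70)
for lo in range(75,130,5):
    k=g&(C[:,2]>=lo)&(C[:,2]<lo+5)
    r=C[k&(C[:,0]>0)]; f=C[k&(C[:,0]<0)]
    print(lo,"rear",len(r),r.min(0) if len(r) else '',r.max(0) if len(r) else '',"front",len(f),f.min(0) if len(f) else '',f.max(0) if len(f) else '')
E
```

```text
75 rear 0   front 0  
80 rear 0   front 0  
85 rear 0   front 0  
90 rear 0   front 0  
95 rear 0   front 0  
100 rear 0   front 0  
105 rear 0   front 0  
110 rear 0   front 0  
115 rear 0   front 0  
120 rear 0   front 0  
125 rear 0   front 0
```

```bash
python3 - <<'E'
from h import *
np.set_printoptions(precision=0,suppress=True,linewidth=200)
p=env.get_image("side"); o=env.get_obs()
T=o["tool_pos"]; pc=np.array(p["R"])@T+p["t"]; uv=np.array(p["intrinsics"])@pc; print("tcp px",uv[:2]/uv[2],pc)
for r in range(236,266,3): print(r,p["z_map"][r,448:470:2])
for rc in ((250,456),(255,457),(258,457),(240,460),(242,400)): print(rc,world(p,rc))
E
```

```text
tcp px [425. 278.] [137.  53. 712.]
236 [906. 907. 909. 909. 905. 661. 652.   0. 643. 640. 640.]
239 [901. 904. 898. 903. 671. 662. 650. 650. 643. 643. 642.]
242 [897. 899. 897. 896. 672. 660. 650. 649. 649. 653. 654.]
245 [890. 889. 892. 682. 670. 660. 651. 650. 653. 658. 657.]
248 [887. 884. 886. 681. 670. 659. 656. 655. 657. 661. 663.]
251 [876. 880. 881. 682. 671. 660. 658. 659. 666. 664. 881.]
254 [877. 874. 874. 681. 670. 662. 664. 662. 667. 668.   0.]
257 [871. 869. 873. 868. 668. 667. 668. 872. 869. 872. 871.]
260 [862. 866. 865. 864. 671. 673. 671. 867. 865. 865. 866.]
263 [860. 858. 862. 859. 862. 861. 861. 862. 863. 861. 860.]
(250, 456) [608. -63. 149.]
(255, 457) [606. -71. 149.]
(258, 457) [608. -70. 142.]
(240, 460) [606. -68. 171.]
(242, 400) [538. -48. 162.]
```

```bash
python3 - <<'E'
from h import *
np.set_printoptions(precision=1,suppress=True,linewidth=200)
o=env.get_obs(); print(o["clock"],o["tool_pos"],o["qpos"])
p=env.get_image("side")
for rc in ((250,456),(255,457),(258,457)): print(rc,world(p,rc))
save(p,"s2.png")
t=env.get_image("top"); save(t,"t2.png"); w=env.get_image("wrist"); R=np.array(w["R"]); print("wrist cam pos",-R.T@w["t"],"axis",R[2], w["intrinsics"][0])
o=env.get_obs(); print(o["clock"],o["tool_pos"],o["qpos"])
E
```

```text
3.025 [579.2 -53.1  92.4] [-0.2  0.2  1.7 -0.   1.2  0. ]
(250, 456) [608.3 -62.5 148. ]
(255, 457) [605.9 -71.3 148.4]
(258, 457) [607.  -71.3 142.8]
wrist cam pos [596.3  14.4 274. ] axis [-0.1 -0.3 -1. ] [371.6   0.  319. ]
3.175 [578.8 -53.   92. ] [-0.2  0.2  1.7 -0.   1.2  0. ]
```

View pics/s2.png

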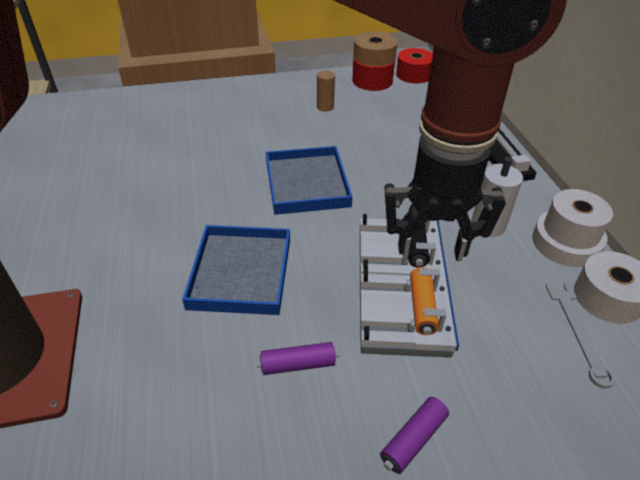

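View pics/t2.png

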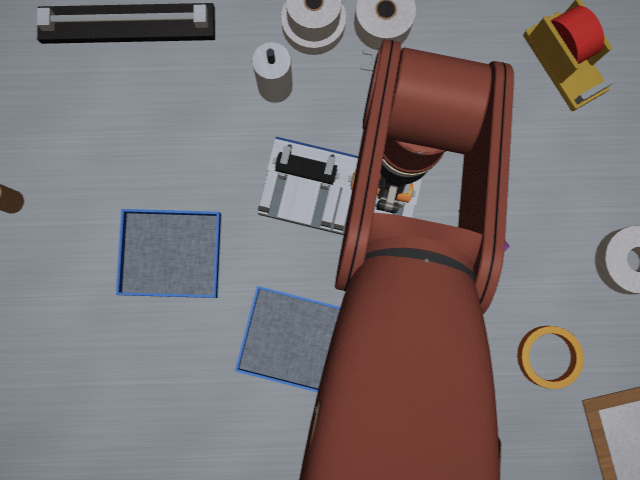

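```bash
python3 - <<'E'
from h import *
np.set_printoptions(precision=1,suppress=True,linewidth=200)
w=env.get_image("wrist")
def fw(w,r,c):
    K=np.array(w["intrinsics"]);R=np.array(w["R"]);t=np.array(w["t"]).ravel()
    x=(c-K[0,2])/K[0,0];y=(r-K[1,2])/K[1,1];th=np.hypot(x,y);s=np.sin(th)/max(th,1e-9)
    d=np.array([x*s,y*s,np.cos(th)]); d=d/d[2]*w["z_map"][r,c]; return R.T@(d-t)
for rc in ((240,328),(280,328),(220,250),(240,340),(340,242),(345,235),(360,225),(330,400),(360,415),(310,300),(420,300)): print(rc,fw(w,*rc),w["z_map"][rc])
p=env.get_image("side")
for rc in ((210,440),(200,440),(170,450),(130,460)): print(rc,world(p,rc))
o=env.get_obs(); print(o["tool_pos"])
E
```

```text
(240, 328) [586.9 -44.1  61. ] 220.7414
(280, 328) [580.6 -68.7  61.1] 227.58444
(220, 250) [538.1 -25.3  29.9] 248.88737
(240, 340) [593.8 -46.6  58.7] 223.18205
(340, 242) [548.9 -49.5 151.2] 138.01978
(345, 235) [549.8 -45.2 162. ] 126.43065
(360, 225) [549.2 -43.9 173.5] 114.992
(330, 400) [608.3 -59.4 153.6] 134.30394
(360, 415) [609.4 -60.1 173.5] 115.35015
(310, 300) [552.6 -98.9  29.1] 268.32135
(420, 300) [577.3 -41.  211.6] 75.814095
(210, 440) [573.8 -63.1 220.9]
(200, 440) [571.5 -62.4 235.6]
(170, 450) [562.6 -85.5 295.7]
(130, 460) [563.5 -86.  343.3]
[578.4 -52.9  91.4]
```

Both cameras put the fingertips at about z = 140, and the gripper body bottom at about 212. The reported TCP is 91, yet the roller and deck measure correctly. I won't trust the reported z. I'll go down by steps, referenced to the visible fingertips.

```bash
cat >> h.py <<'E'
def fcloud(w):
    K=np.array(w["intrinsics"]);R=np.array(w["R"]);t=np.array(w["t"]).ravel()
    v,u=np.mgrid[:480,:640]; x=(u-K[0,2])/K[0,0];y=(v-K[1,2])/K[1,1];th=np.hypot(x,y)
    s=np.where(th<1e-9,1,np.sin(th)/np.maximum(th,1e-9)); zc=np.cos(th); ok=(w["z_map"]>0)&(zc>.1)
    d=w["z_map"]/np.where(zc>.1,zc,1); P=np.stack([x*s*d,y*s*d,w["z_map"]],-1)
    return (P-t)@R, ok
NY=-0.263
N=np.array([np.cos(NY),np.sin(NY)]);A=np.array([-N[1],N[0]])
def tips(yaw=NY):
    n=np.array([np.cos(yaw),np.sin(yaw)]);a=np.array([-n[1],n[0]])
    w=env.get_image("wrist"); W,ok=fcloud(w); o=env.get_obs()
    near=ok&(np.linalg.norm(W-(-np.array(w["R"]).T@np.array(w["t"]).ravel()),axis=-1)<165)
    for nm,c0,c1 in (("front",180,270),("rear",370,460)):
        m=np.zeros_like(ok); m[280:420,c0:c1]=1; P=W[near&m]
        q=P[:,:2]-o["tool_pos"][:2]; s=q@n; l=q@a
        zt=np.percentile(P[:,2],2); k=P[:,2]<zt+15
        print(nm,"n",len(P),"tip z",np.round(zt,1),"near tip: along n",np.round(np.percentile(s[k],[2,50,98]),1),"along a",np.round(np.percentile(l[k],[2,50,98]),1))
    print("reported",np.round(o["tool_pos"],1),"w",round(o["gripper_width"],1),"F",np.round(o["force"],1)); return w
E
python3 - <<'E'
from h import *
tips()
p=env.get_image("side"); m=np.zeros((480,640),bool); m[225:266,450:475]=1; C=cloud(p,m); C=C[C[:,2]>80]
print("side tip z",np.percentile(C[:,2],[1,5,10]))
E
```

```text
front n 7140 tip z 140.8 near tip: along n [-42.7 -30.  -29.5] along a [-10.3   6.4  11. ]
rear n 7193 tip z 140.9 near tip: along n [29.7 30.2 42.9] along a [-10.2   6.6  11.3]
reported [578.3 -52.8  91.1] w 59.9 F [-0.5  0.2 -0.3]
side tip z [138.07151936 142.04131188 144.91321423]
```

Emit:
{"op": "apply_moves", "data": {"jaw": [0.3, 0.3, 0.3, 0.3], "delta_pos": [[0, 0, -3], [0, 0, -5], [0, 0, -6], [0, 0, -6]], "rot": [[0, 0, 0], [0, 0, 0], [0, 0, 0], [0, 0, 0]]}}

```text
clock: 3.88
tool_pos: [577.4, -52.6, 30.0]
orientation: [2.49, 1.915, 0.0]
force: [0.6, 0.2, 0.1]
gripper_width: 59.8
```

```bash
python3 - <<'E'
from h import *
w=tips(); save(w,"w3.png")
W,ok=fcloud(w); m=orange_mask(w,(250,100,400,400))&ok; C=W[m]; C=C[C[:,2]>45]; print(cyl(C,NY))
p=env.get_image("side"); save(p,"s3.png",(330,150,490,370),2.7)
E
```

```text
front n 7140 tip z 79.5 near tip: along n [-43.5 -30.9 -30.4] along a [-10.5   6.4  11. ]
rear n 7199 tip z 79.6 near tip: along n [28.8 29.3 42. ] along a [-10.2   6.7  11.2]
reported [578.2 -52.8  31. ] w 59.8 F [ 0.1  0.9 -0.7]
(array([583.15464951, -52.05820062,  45.52345422]), -0.263, np.float64(94.97088407532107), np.float64(0.41161227407133677))
```

View pics/s3.png

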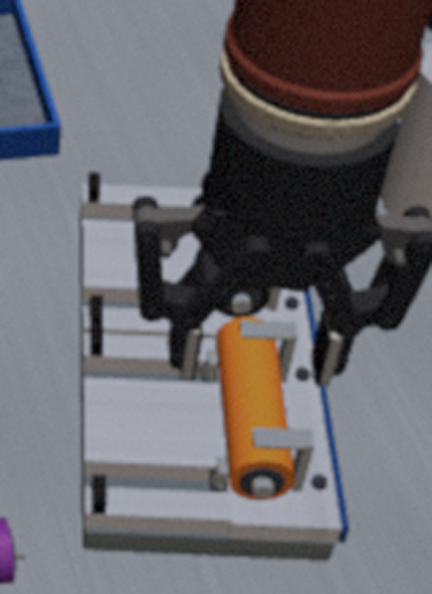

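View pics/w3.png

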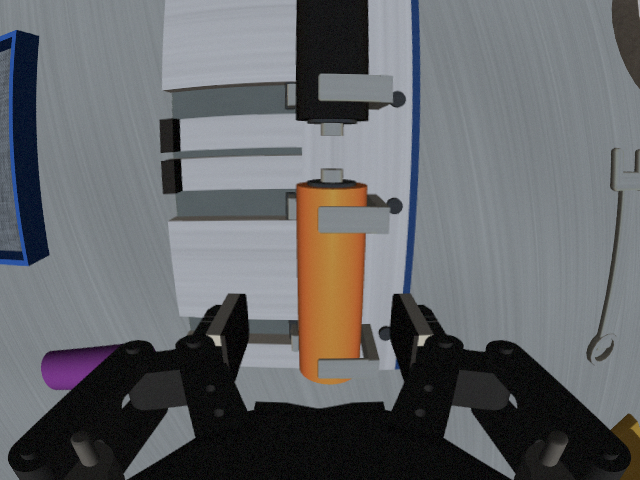

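Emit:
{"op": "apply_moves", "data": {"jaw": [0.3, 0.3, 0.3, 0.3], "delta_pos": [[0, 0, -2], [0, 0, -3.6], [0, 0, -4.2], [0, 0, -4.2]], "rot": [[0, 0, 0], [0, 0, 0], [0, 0, 0], [0, 0, 0]]}}

```text
clock: 4.47
tool_pos: [577.9, -52.7, -11.5]
orientation: [2.489, 1.914, 0.001]
force: [0.2, -0.8, -0.1]
gripper_width: 59.6
```

```bash
python3 - <<'E'
from h import *
w=tips(); save(w,"w4.png")
p=env.get_image("side"); save(p,"s4.png",(330,150,490,370),2.7)
E
```

```text
front n 9772 tip z 28.8 near tip: along n [-58.8 -31.2 -22. ] along a [-11.5   6.4  13.2]
rear n 9641 tip z 28.9 near tip: along n [23.5 29.4 47.6] along a [-28.7   6.6  13.4]
reported [578.5 -52.9 -10.7] w 59.9 F [ 0.3 -0.2  0.2]
```

View pics/s4.png

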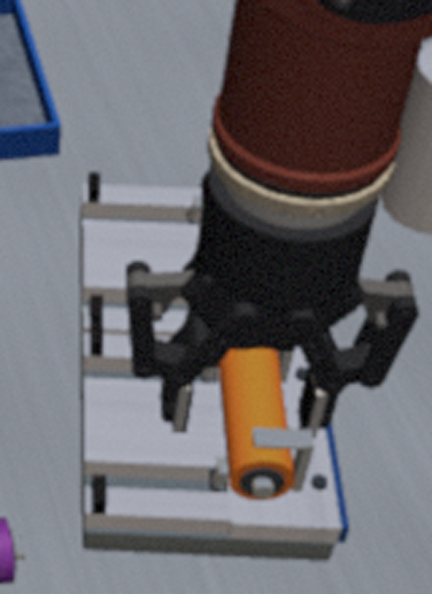

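View pics/w4.png

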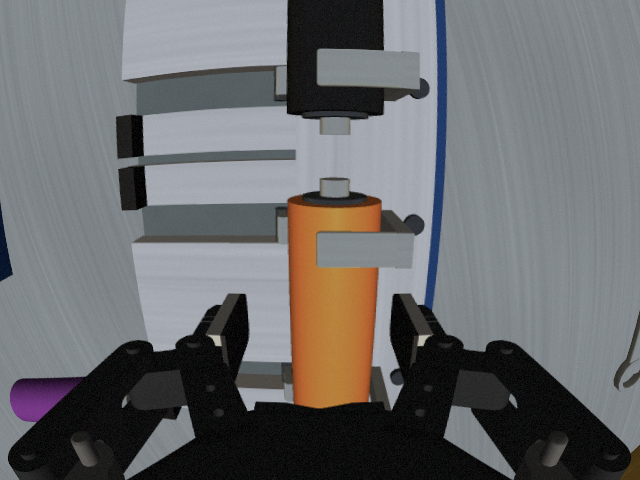

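The fingers straddle the roller's middle, with the rear pad about 8 mm behind it and no contact force. The tips are at about z = 38, clear of the deck. Now I push it out along rack −x.

Emit:
{"op": "apply_moves", "data": {"jaw": [0.3, 0.3, 0.3, 0.3, 0.3], "delta_pos": [[-0.77, 0.21, 0], [-1.25, 0.34, 0], [-1.74, 0.47, 0], [-2.22, 0.6, 0], [-2.7, 0.73, 0]], "rot": [[0, 0, 0], [0, 0, 0], [0, 0, 0], [0, 0, 0], [0, 0, 0]]}}

```text
clock: 5.2
tool_pos: [555.6, -46.6, -7.9]
orientation: [2.483, 1.909, 0.012]
force: [9.9, -2.9, 6.4]
gripper_width: 59.8
```

```bash
python3 - <<'E'
from h import *
o=env.get_obs(); print(o["tool_pos"],o["force"],o["gripper_width"])
w=env.get_image("wrist"); save(w,"w5.png")
p=env.get_image("side"); save(p,"s5.png",(330,150,490,370),2.7)
E
```

```text
[555.63635239 -46.61666757  -7.90404257] [ 9.92831056 -2.90757581  6.35640243] 59.821865590853584
```

View pics/w5.png

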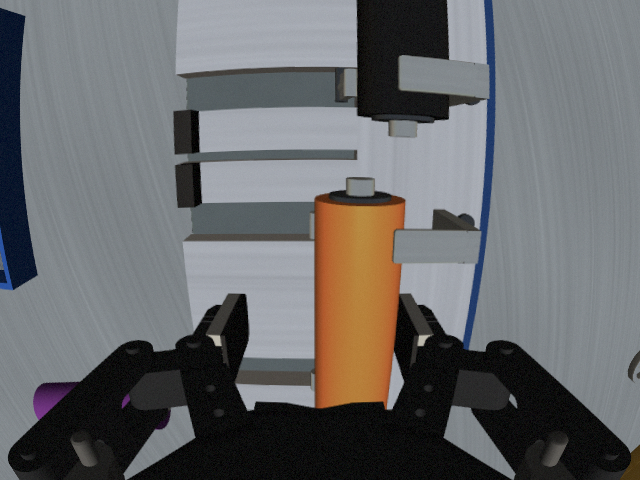

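View pics/s5.png

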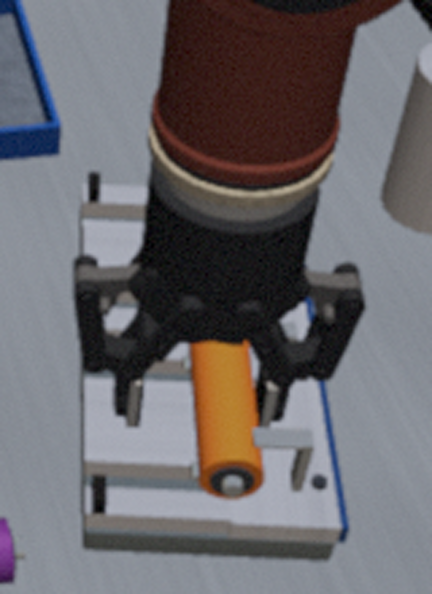

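Emit:
{"op": "apply_moves", "data": {"jaw": [0.3, 0.3, 0.3, 0.3, 0.3], "delta_pos": [[-0.9, 0.24, -0.3], [-1.6, 0.43, -0.3], [-2.3, 0.62, -0.3], [-2.9, 0.78, -0.3], [-3.4, 0.92, -0.3]], "rot": [[0, 0, 0], [0, 0, 0], [0, 0, 0], [0, 0, 0], [0, 0, 0]]}}

```text
clock: 5.92
tool_pos: [519.3, -36.8, -11.7]
orientation: [2.485, 1.911, 0.008]
force: [-0.4, -0.4, 0.4]
gripper_width: 59.4
```

```bash
python3 - <<'E'
from h import *
w=env.get_image("wrist"); save(w,"w6.png")
p=env.get_image("side"); save(p,"s6.png",(330,150,490,370),2.7)
W,ok=fcloud(w); m=orange_mask(w,(150,100,450,400))&ok; C=W[m]; C=C[C[:,2]>40]; c,y,l,e=cyl(C,None); print(c,y,l,e,"out",-(c[:2]-[583.2,-53.9])@N)
plan((515.7,-36,-11),NY)
E
```

```text
[527.21016498 -26.6592541   45.51893969] -0.26113030826344574 74.74117073287488 0.4041415458606779 out 61.14660023393319
t 6.025 tcp [519.4 -36.8 -11.8] w 59.6 F [0.7 0.4 0.6] q [-0.22  0.22  1.95 -0.    0.96  0.04]
delta cm [-0.37  0.08  0.08] rot [ 0.002  0.008 -0.003]
```

View pics/w6.png

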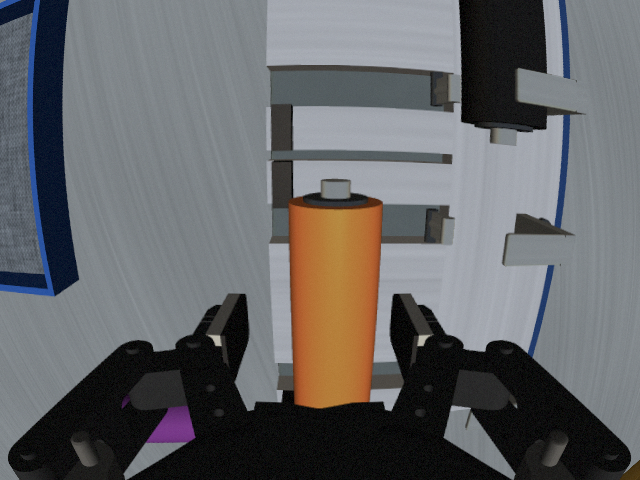

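View pics/s6.png

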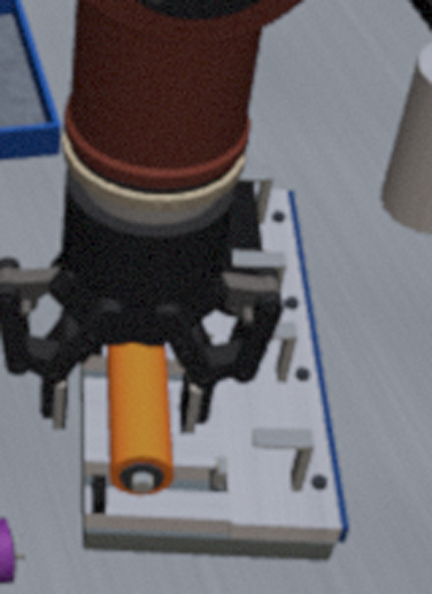

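The roller is on the ledge, 61 mm out against the kerbs and parallel to the rack. The black roller is still clipped. I'll centre the gripper and grip.

Emit:
{"op": "apply_moves", "data": {"jaw": [0.3, 0.3, 1.0, 1.0, 1.0], "delta_pos": [[0.47, -0.13, 0.1], [0.47, -0.13, 0.1], [0.47, -0.13, 0.1], [0.47, -0.13, 0.1], [0.47, -0.13, 0.1]], "rot": [[0, 0, 0], [0, 0, 0], [0, 0, 0], [0, 0, 0], [0, 0, 0]], "grip_force": 50}}

```text
clock: 6.65
tool_pos: [524.2, -38.1, -9.8]
orientation: [2.485, 1.911, 0.008]
force: [-3.6, 0.5, 8.1]
gripper_width: 30.6
```

Emit:
{"op": "apply_moves", "data": {"jaw": [1.0, 1.0, 1.0], "delta_pos": [[0, 0, 0], [0, 0, 0], [0, 0, 0]], "rot": [[0, 0, 0], [0, 0, 0], [0, 0, 0]]}}

```text
clock: 7.02
tool_pos: [524.1, -38.1, -9.7]
orientation: [2.485, 1.912, 0.007]
force: [-0.8, 0.3, 3.6]
gripper_width: 30.5
```

Emit:
{"op": "apply_moves", "data": {"jaw": [1.0, 1.0, 1.0, 1.0, 1.0], "delta_pos": [[0, 0, 1], [0, 0, 3], [0, 0, 6], [0, 0, 9], [0, 0, 10]], "rot": [[0, 0, 0], [0, 0, 0], [0, 0, 0], [0, 0, 0], [0, 0, 0]]}}

```text
clock: 7.65
tool_pos: [525.6, -38.4, 92.5]
orientation: [2.483, 1.91, 0.011]
force: [-0.7, -0.4, -2.7]
gripper_width: 30.3
```

```bash
python3 - <<'E'
from h import *
w=env.get_image("wrist"); save(w,"w7.png")
p=env.get_image("side"); save(p,"s7.png")
C=cloud(p,orange_mask(p,(280,150,480,330))); c=cyl(C); print(len(C),c, C.mean(0))
plan((486.4,295.2,90),np.deg2rad(86.85-90))
E
```

```text
1260 (array([524.63502192, -42.18169739, 147.51057863]), np.float64(-19.107361013305272), np.float64(87.92550415621072), np.float64(1.085847917212171)) [522.29631709 -50.75021307 159.50664143]
t 7.75 tcp [524.9 -38.2  91.3] w 30.6 F [ 0.3 -0.7 -2.9] q [-0.22  0.07  1.89 -0.    1.17  0.04]
delta cm [-3.85 33.34 -0.13] rot [0.002 0.01  0.204]
```

View pics/w7.png

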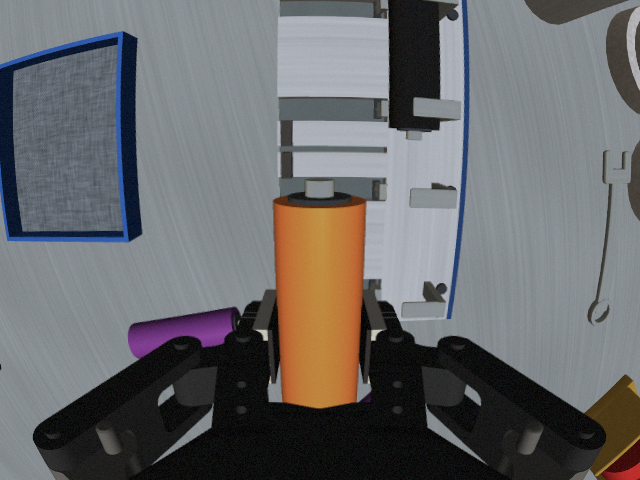

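View pics/s7.png

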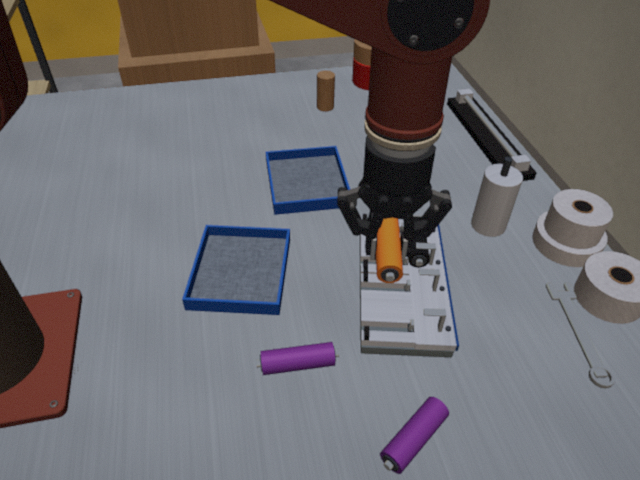

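The roller is held level across its middle (wrist picture, column 320, pads at 270/370), and the black roller remains clipped. Now I carry it to the left tray.

Emit:
{"op": "apply_moves", "data": {"jaw": [1.0, 1.0, 1.0, 1.0, 1.0], "delta_pos": [[-0.4, 4, 0], [-1, 9, 0], [-1.7, 15, 0], [-2.5, 21, 0], [-3, 26, 0]], "rot": [[0, 0.002, 0.04], [0, 0.004, 0.08], [0, 0.006, 0.12], [0.001, 0.008, 0.16], [0.002, 0.01, 0.204]]}}

```text
clock: 8.38
tool_pos: [493.1, 223.5, 89.3]
orientation: [-2.279, -2.16, 0.003]
force: [1.1, -0.6, -2.7]
gripper_width: 30.5
```

```bash
python3 - <<'E'
from h import *
plan((486.4,295.2,90),np.deg2rad(86.85-90))
E
```

```text
t 8.375 tcp [493.1 223.5  89.3] w 30.5 F [ 1.1 -0.6 -2.7] q [0.28 0.12 1.84 0.   1.18 0.33]
delta cm [-0.67  7.17  0.07] rot [ 0.    -0.003 -0.002]
```

Emit:
{"op": "apply_moves", "data": {"jaw": [1.0, 1.0, 1.0, 1.0, 1.0], "delta_pos": [[-0.4, 4, 0], [-0.7, 7.3, 0], [-0.7, 7.3, -2], [-0.7, 7.3, -5], [-0.7, 7.3, -7]], "rot": [[0, 0, 0], [0, 0, 0], [0, 0, 0], [0, 0, 0], [0, 0, 0]]}}

```text
clock: 9.0
tool_pos: [483.9, 294.9, 15.7]
orientation: [-2.278, -2.159, 0.011]
force: [-0.2, 0.5, -3.3]
gripper_width: 30.7
```

```bash
python3 - <<'E'
from h import *
plan((486.4,296,-35),np.deg2rad(86.85-90))
w=env.get_image("wrist"); save(w,"w8.png")
p=env.get_image("side"); save(p,"s8.png",(230,90,390,240),3.5)
C=cloud(p,orange_mask(p,(230,100,400,260))); print(C.mean(0),cyl(C,-0.055))
# finger tips
W,ok=fcloud(w); P=W[280:420,225:278][ok[280:420,225:278]]; o=env.get_obs()["tool_pos"]
k=(abs(P[:,1]-o[1])<14)&(P[:,2]>o[2]+25)&(abs(P[:,0]-o[0])<35); print("front finger low z",np.percentile(P[k,2],[0,1,2,5,10]))
E
```

```text
t 9.0 tcp [483.9 294.9  15.7] w 30.7 F [-0.2  0.5 -3.3] q [0.41 0.28 1.81 0.   1.06 0.46]
delta cm [ 0.25  0.11 -5.07] rot [ 0.003 -0.007 -0.001]
[482.66174183 282.70516616  79.13843471] (array([483.58697419, 298.50479082,  68.02324906]), -0.055, np.float64(106.04114357276944), np.float64(1.5519588298636473))
front finger low z [59.39312685 62.19286306 63.3442506  66.61865144 71.03045294]
```

View pics/s8.png

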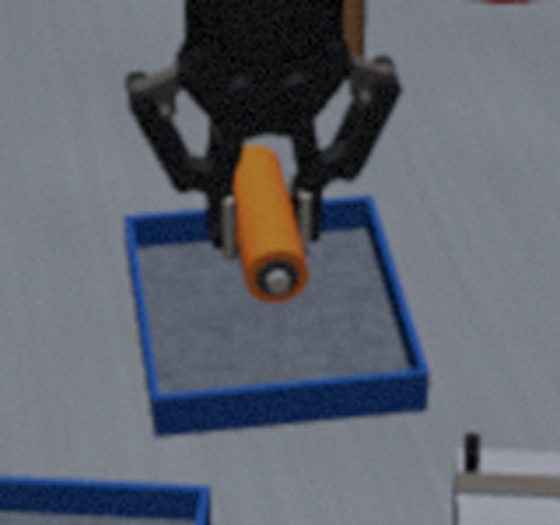

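View pics/w8.png

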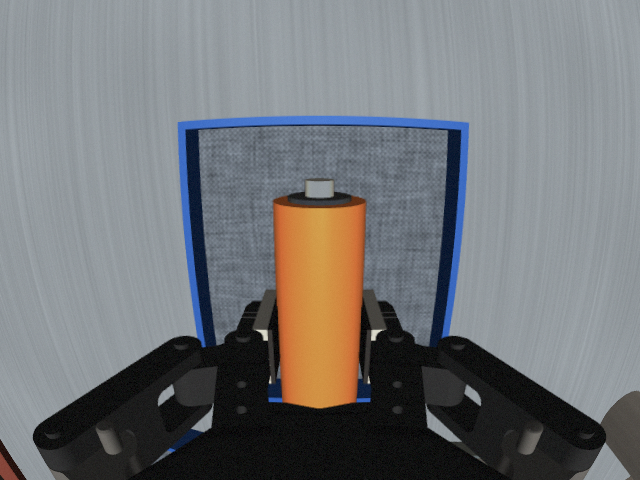

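The roller is centred over the left tray and aligned with its walls; its far end is visible at crop (275,280). Now I lower it.

Emit:
{"op": "apply_moves", "data": {"jaw": [1.0, 1.0, 1.0, 1.0, 1.0], "delta_pos": [[0.2, 0.1, -2], [0.2, 0.1, -3.6], [0.2, 0.1, -4.4], [0.2, 0.1, -4.9], [0.2, 0.1, -5]], "rot": [[0.003, -0.007, 0], [0.003, -0.007, 0], [0.003, -0.007, 0], [0.003, -0.007, 0], [0.003, -0.007, 0]]}}

```text
clock: 9.72
tool_pos: [485.2, 295.5, -34.7]
orientation: [-2.28, -2.16, 0.003]
force: [-0.1, 0.2, -2.0]
gripper_width: 30.4
```

```bash
python3 - <<'E'
from h import *
plan((486.4,296,-36),np.deg2rad(86.85-90))
p=env.get_image("side"); save(p,"s9.png",(230,90,390,240),3.5)
C=cloud(p,orange_mask(p,(230,100,400,260))); print(C.mean(0),cyl(C,-0.055))
E
```

```text
t 9.725 tcp [485.2 295.5 -34.7] w 30.4 F [-0.1  0.2 -2. ] q [0.41 0.36 1.82 0.   0.96 0.46]
delta cm [ 0.12  0.05 -0.13] rot [ 0.    -0.002 -0.001]
[486.45307213 287.81560402  31.18174524] (array([492.15201831, 398.93514791,  47.48722486]), -0.055, np.float64(305.27113497778885), np.float64(6.1816427253362995))
```

View pics/s9.png

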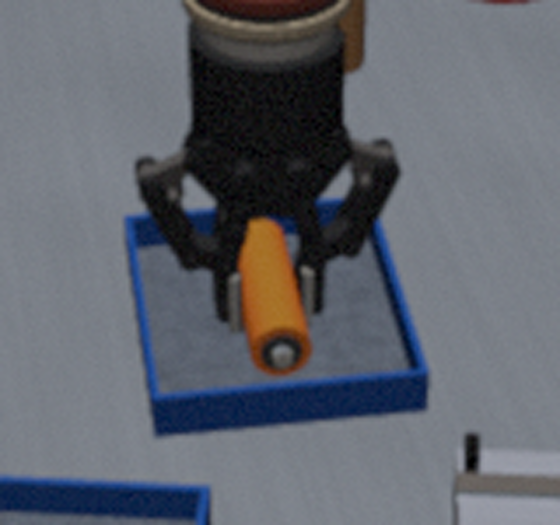

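Just above or on the floor. A small final lower to contact.

Emit:
{"op": "apply_moves", "data": {"jaw": [1.0, 1.0, 1.0], "delta_pos": [[0, 0, -0.1], [0, 0, -0.2], [0, 0, -0.2]], "rot": [[0, 0, 0], [0, 0, 0], [0, 0, 0]]}}

```text
clock: 10.15
tool_pos: [485.8, 295.9, -35.8]
orientation: [-2.28, -2.16, 0.001]
force: [-2.3, -0.7, 3.2]
gripper_width: 30.7
```

Emit:
{"op": "apply_moves", "data": {"jaw": [0.55, 0.5, 0.45, 0.35, 0.35], "delta_pos": [[0, 0, 0], [0, 0, 0], [0, 0, 0], [0, 0, 0], [0, 0, 0]], "rot": [[0, 0, 0], [0, 0, 0], [0, 0, 0], [0, 0, 0], [0, 0, 0]]}}

```text
clock: 10.78
tool_pos: [485.8, 295.8, -35.9]
orientation: [-2.28, -2.16, 0.001]
force: [0.3, -0.4, -0.2]
gripper_width: 55.6
```

```bash
python3 - <<'E'
from h import *
o=env.get_obs(); print(o["tool_pos"],o["force"],o["gripper_width"])
w=env.get_image("wrist"); save(w,"w10.png")
W,ok=fcloud(w); m=orange_mask(w,(230,100,410,400))&ok; C=W[m]; C=C[C[:,2]<60]; print(cyl(C,-0.055))
E
```

```text
[485.76037799 295.83050743 -35.85254384] [ 0.2783379  -0.40836612 -0.18188336] 55.60736733792785
(array([486.46045793, 306.9270498 ,  19.53314967]), -0.055, np.float64(76.07862759223457), np.float64(0.40279712306590953))
```

View pics/w10.png

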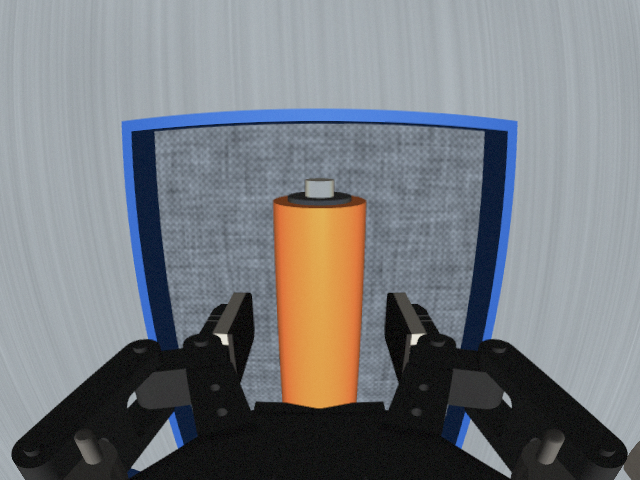

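The roller is released and lies flat, with its centre at z = 19.5 (20 expected). Both pads are clear. I'll retreat straight up, then back toward the robot so the cameras have a view.

Emit:
{"op": "apply_moves", "data": {"jaw": [0.35, 0.35, 0.35, 0.35, 0.35], "delta_pos": [[0, 0, 2], [0, 0, 5], [0, 0, 9], [0, 0, 13], [0, 0, 16]], "rot": [[0, 0, 0], [0, 0, 0], [0, 0, 0], [0, 0, 0], [0, 0, 0]]}}

```text
clock: 11.45
tool_pos: [486.7, 296.3, 128.0]
orientation: [2.28, 2.16, 0.004]
force: [0.1, -0.7, 0.2]
gripper_width: 55.4
```

Emit:
{"op": "apply_moves", "data": {"jaw": [0.35, 0.35, 0.35, 0.35, 0.35], "delta_pos": [[-2, 4, 0], [-4, 9, 0], [-6, 14, 0], [-7, 17, 0], [-7, 17, 0]], "rot": [[0, 0, 0], [0, 0, 0], [0, 0, 0], [0, 0, 0], [0, 0, 0]]}}

```text
clock: 12.08
tool_pos: [415.8, 468.5, 129.5]
orientation: [2.277, 2.164, 0.007]
force: [0.2, -1.8, -0.2]
gripper_width: 55.6
```

```bash
python3 - <<'E'
from h import *
np.set_printoptions(precision=2,suppress=True)
o=env.get_obs(); print(o["clock"],o["tool_pos"],o["force"],o["joint_velocities"])
p=env.get_image("side"); save(p,"s11.png"); t=env.get_image("top"); save(t,"t11.png")
for P,n in ((p,"side"),(t,"top")):
    for m in env.mark_of(P,"orange_roller_center")+env.mark_of(P,"black_roller_center"): print(n,m["score"],m["location"],world(P,m["location"]))
E
```

```text
12.075 [415.76 468.47 129.55] [ 0.25 -1.83 -0.2 ] [-0.05 -0.01  0.03 -0.02  0.   -0.02]
side 0.83 [436.6, 418.4] [ 515.05 -232.45   27.31]
side 0.78 [173.5, 307.0] [484.14 276.45  35.39]
side 0.78 [361.8, 296.1] [ 394.65 -102.39   24.76]
side 0.81 [237.8, 415.2] [608.07  53.78  59.92]
top 0.97 [304.2, 405.8] [392.37 -87.69  32.04]
top 0.76 [229.8, 482.4] [ 509.26 -217.56   31.25]
top 0.59 [252.7, 165.9] [484.63 294.1   37.14]
top 0.65 [171.6, 306.6] [605.58  65.57  62.27]
```

View pics/s11.png

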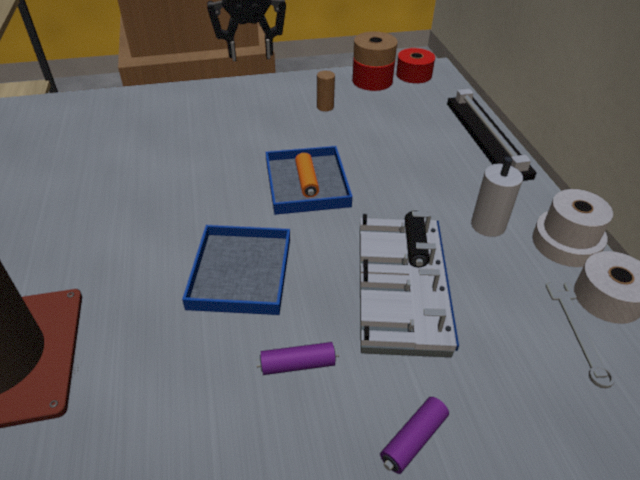

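View pics/t11.png

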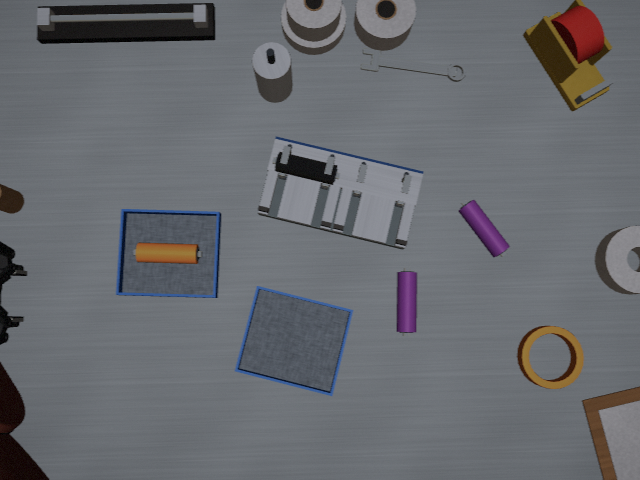

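The orange roller lies flat in the left tray (top view (167,253)). The black one is still in its clips at (306,168), and the robot is clear of everything.

```bash
python3 -c "
from rig import env
print(env.hand_in())"
```

```text
the job is handed in; nothing more can be done
None
```

The orange roller is flat in the blue tray farthest to the robot's left, and I handed the job in at about 12.2 s of the 42 s allowed; no verdict was reported. I pushed it out of its clips towards the robot onto the ledge, about 61 mm out. There I gripped it across the middle, carried it to the tray, set it down and let go.

**Last checks:**
- **Orange roller:** just after release its centre was at z = 19.5 mm (20 expected), in the middle of the tray and aligned with the walls. The final side and top pictures still show it lying there.
- **Black roller:** still in its clips, where it was at the start.
- **Robot:** about 19 cm from the roller, touching nothing. The largest force I read was about 12 N, while pushing, but I only read it at the end of each move.

**What disagreed:** the reported TCP height was about 49 mm lower than the visible fingertips. The side and wrist cameras agreed with each other, so I worked out heights from the camera-measured fingertips instead of the reported TCP height.

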